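Put the glass jar away and lower the bin lid

TASK

Put the short glass jar that stands on the bench into the free compartment of the wooden bin, set down gently and upright on the cork pad beside the jar already stored there. Then lower the bin's hinged lid gently until it is fully shut, without letting it drop or slam, and let go. Leave the tall bottle, the square tin and the hammer where they are and the stored jar standing in its own compartment.

Things in the scene. Friction and masses are not known exactly. Their poses are not given: they have to be found in the camera images.
- bin: Open wooden bin, fixed to the bench, 150 (its x) x 260 (its y) x 110 mm high, walls and floor 12 mm. Origin: centre of its underside; +x points to the hinged side, -x to the front where the lid closes. A 12 mm divider in the middle of y makes two compartments, each about 126 (x) by 112 mm (y), centred at y = +62 and -62 mm; inner floor 12 mm above the bench
- lid (a joint): Angle of the bin's lid in rad: 0 = fully shut (lying on the rim), 1.85 = leaning back on its open stop. It starts standing open, 1.55 or more. The hinge is slightly stiff: the lid stands by itself near upright, but falls if released much below 1.3. Plywood board 150 x 260 x 10 mm, about 0.35 kg
- lid_grip (a point): Middle of the lid's round steel grip bar, 10 mm thick, parallel to the hinge, 100 mm free between its two arms. The arms slope out and up: lid shut, the bar is 40 mm in front of the free edge and 40 mm above the lid's underside (150 mm above the bench). 194 mm from the hinge line. Can be pinched from above at any lid angle, turning in the fingers. Frame of the lid: y along the bar
- lid_hinge (a point): Middle of the lid's hinge line, on the bin's +x rim, 110 mm above the bench. The line runs along the bin's y; the frame turns with the lid, -x along the board to its free edge
- jar: The short glass jar with white screw cap and paper band that stands on the bench, 60 mm wide (cap 62 mm), 82 mm tall, 0.25 kg. Origin: centre of its underside, z up
- stored_jar: A like jar, already standing in one of the bin's compartments. Same size and origin
- pad: Cork pad 90 x 90 x 4 mm lying fixed on the floor of the free compartment, in its middle. Origin: centre of its underside; its top is 16 mm above the bench
- bottle: Tall grey plastic bottle with black cap, 58 mm wide, 170 mm tall, on the bench: leave alone. Origin: centre of its underside
- tin: Square-sided metal tin, 56 x 56 mm, 120 mm tall plus a 14 mm black screw cap, on the bench: leave alone. Origin: centre of its underside
- hammer: Hammer lying on the far part of the bench, about 280 mm long: leave alone. Its x axis runs along it

How it is judged:
On the way:
1. the jar stands released on the cork pad in the free compartment while the lid is still open (horizontal distance between jar and pad below 0.045 m and z of jar in the frame of pad below 0.009 m and angle between jar's own z axis and vertical below 0.12 rad and contact force between the fingers and jar below 0.05 N and value of joint lid above 1.2 rad), for 0.2 s.
At the end, for the whole second after the job is handed in: The lid is shut (within 0.04 rad), the jar stands upright (within 0.12 rad) on the cork pad, its axis within 45 mm of the pad's centre, at rest and released; the stored jar stands upright on the floor of its compartment (horizontal distance between jar and pad below 0.045 m and z of jar in the frame of pad below 0.009 m and angle between each of jar, stored_jar's own z axis and vertical below 0.12 rad and z of stored_jar in the frame of bin below 0.02 m and value of joint lid below 0.04 rad and linear speed of jar below 0.02 m/s and contact force between the fingers and jar below 0.05 N); the robot touches nothing.
It fails at once if the lid slams: it falls faster than 1.5 rad/s within the last 0.35 rad before shut (value of joint lid below 0.35 rad and velocity of joint lid below -1.5 rad/s).
It fails at once if the jar is dropped or thrown: faster than 0.5 m/s while the fingers do not touch it (contact force between the fingers and jar below 0.05 N and linear speed of jar above 0.5 m/s).
It fails at once if the stored jar is tipped (over 0.35 rad) or lifted out of its compartment (over 40 mm) (angle between stored_jar's own z axis and vertical above 0.35 rad or distance of stored_jar from where it was at the start of the episode above 0.04 m).
It fails at once if the bottle, the tin or the hammer is moved by more than 30 mm or knocked over (distance of any of bottle, tin, hammer from where it was at the start of the episode above 0.03 m or angle between any of bottle, tin's own z axis and vertical above 0.35 rad).
It also fails if it takes over 64 s, if anything falls off the work surface, if the arm or the gripper's body presses on something with over 40 N, if the wrist force passes 120 N, or if a joint passes its speed limit or range.

ROBOT

A 6-joint arm with a two-finger parallel gripper is mounted at the origin on the work surface. World frame = base frame: x ahead of the robot, y to its left, z up, the work surface at z = 0. Lengths are in m, angles in rad, forces in N, time in s.
With the tool pointing down it reaches from about 0.35 to 0.725 m from the base axis. Payload 6 kg.
Tool frame: the origin (TCP) lies midway between the tips of the shut fingers; the grasp point (between the pads) lies 19 mm behind it; z points along the fingers, y is the line along which they close (so a half turn about z gives the same grasp; the last joint's range is limited). The gripper opens to 85 mm and grips with 20 to 120 N. Pads are 22 mm wide; open, the fingers measure 114 mm over their backs; the gripper's body (76 mm by 85 mm) begins 54 mm behind the grasp point. The pads swing forward as they close: fully open they stand 13 mm farther back than shut.
Start: joints at [-0.903, 0.04, 0.085, 0, -1.615, -0.334], TCP at [0.197, -0.567, 0.231] pointing down, gripper open.
Joint ranges: [-2.56, 2.56], [-1.29, 2.01], [-1.08, 1.49], [-3.29, 1.98], [-2.81, -0.18], [-2.99, 2.99]. Speed limits (rad/s): [2.57, 2.57, 3.01, 3.14, 3.14, 3.14].

INTERFACE

Orientations are given as a unit quaternion [x, y, z, w].
In Python, from bench import r, cams, finish_job gives the robot as it stands.
- The arm moves only by the tool drive_tool, never from a script. Its argument "increments" is a list of rows, each a list of 3 entries, a list of its own where there are three numbers: the shift along the tool's x, y, z in mm, then the turn about the tool's z in degrees, then the finger opening in mm, from 0 to 85.4. A call has 1 to 12 rows; each row shifts and turns the commanded pose from where the row before left it, along the tool's axes as they then stand; what a row does not reach is not made up. A row lasts 1/10 s, in which the tool goes at most 50 mm and 8.59 degrees, less where a joint would pass 70% of its speed; a pose out of reach is approached as far as the arm can. A call is refused whole if a number of a shift passes 50 or a number of a turn 8.59, either way. A call with a gripper value outside its range is refused whole. The fingers move at their own pace and stop on an object; the grip force is fixed at half the most. Time passes only in rows, so rows that do not move let the fingers close. It gives the time, the measured TCP pose, the force, the opening and the grip force at its end, in the units of the state.
- r.state(): the state, without advancing time (a new reading comes with each control period).
- cams.read_camera(name): name is "scene" or "top" or "wrist"; returns (picture, depth): 480x640x3 uint8, red, green, blue; 480x640 float32, m along the optical axis (not along the pixel's ray), 0 where there is no reading.
- cams.calibration(name): a dict with "fx", "fy", "cx", "cy" (pixels), "rvec" (rotation vector, rad) and "tvec" (3), from world to camera coordinates, as OpenCV has them. Camera axes: x right, y down, z forward; pixel columns grow to the right and rows downward; lengths in m; the calibration is good to about 2 mm. A picture is of the moment at which its call begins: read the wrist's pose just before it. calibration takes no time and is no camera call; for the wrist camera it gives the pose at the moment of the call.
- finish_job(): hands the job in; it is judged then, once.
Trained networks look in the newest picture that a camera, given by its name, has taken for a name from the list of things; names that differ only in an ending like _2 or _b are one class to them, and where a whole thing is asked for, a point or a joint stands for the part that bears it (a point fixed in the world has none). Each returns a list of dicts, best first, with "score" (0 to 1); they miss things now and then, are a little off and sometimes report something else, mostly with a low value. They report only what shows in the picture. A call takes as long as a camera call.
- cams.boxes_of(camera, target): "centre" ([x, y, z] in m, in world coordinates, good to about 4 mm: the middle of the surface that is visible of it).
The state is a dict: "t": time; "joints": joint angles; "joint_velocities": joint speeds; "tau": joint torques, N m; "tool_pos": TCP position; "tool_rot": TCP orientation; "ft_force": force on the tool from outside, world axes, zero at the start; "moment": the same for the moment, N m; "grip_width": finger opening in m; "grasp_force": force on a finger pad.
Only numpy, scipy, OpenCV 4.12 (cv2) and the standard library are available. Lean on these libraries where they do the work, as an engineer would, in place of code of your own. Each camera call takes 0.05 s, during which the arm holds its last target. There are 200 camera calls.

## Working session

There is one attempt and no reset: what is moved stays moved. The work goes in short steps, Python scripts to look and compute and a tool call to move; the robot and the scene stay as the last step left them, time stands still between calls to the robot, and variables do not carry over. Pictures are saved under pics/ and viewed, at most 10 in all, crops included, and the job is handed in when it is done.

Besides the shell and the picture viewer there is one more tool, called after "Request:" as name(argument=value, ...) on one line, values as JSON. drive_tool: Moves the arm, as the interface text tells. Its arguments: {"type":"object","properties":{"increments":{"type":"array"}},"required":["increments"]}

```bash
mkdir -p pics; cat > h.py <<'E'
import numpy as np, cv2
from bench import r, cams, finish_job
def cloud(n, d):
    c=cams.calibration(n); R=cv2.Rodrigues(np.array(c["rvec"],float))[0]; t=np.array(c["tvec"],float).ravel()
    v,u=np.mgrid[:480,:640]
    p=np.stack([(u-c["cx"])/c["fx"]*d,(v-c["cy"])/c["fy"]*d,d],-1)
    P=(p-t)@R; P[d<=0]=np.nan
    return P
def proj(n,X):
    c=cams.calibration(n); K=np.array([[c["fx"],0,c["cx"]],[0,c["fy"],c["cy"]],[0,0,1]])
    return cv2.projectPoints(np.array(X,float).reshape(-1,3),np.array(c["rvec"],float),np.array(c["tvec"],float),K,None)[0].reshape(-1,2)
E
python3 - <<'E'
from h import *
ims=[]
np.set_printoptions(precision=4,suppress=True)
s=r.state(); print(s["t"],s["tool_pos"],s["tool_rot"])
for n in ["scene","top"]:
    im,d=cams.read_camera(n); np.savez(n+".npz",im=im,d=d)
    cv2.imwrite(f"pics/{n}0.png",im[...,::-1])
    for k in ["bin","lid","lid_grip","lid_hinge","jar","stored_jar","pad","bottle","tin","hammer"]:
        print(n,k,[(np.round(b["centre"],3).tolist(),round(b["score"],2)) for b in cams.boxes_of(n,k)[:3]])
E
```

```text
0.0 [ 0.1966 -0.5665  0.2303] [-0.1661  0.9861  0.0009 -0.0002]
scene bin [([0.528, -0.162, 0.103], 0.69)]
scene lid [([0.538, -0.188, 0.195], 0.87)]
scene lid_grip [([0.54, -0.188, 0.2], 0.89)]
scene lid_hinge [([0.556, 0.349, 0.068], 0.73)]
scene jar [([0.556, 0.35, 0.073], 0.81)]
scene stored_jar []
scene pad [([0.422, -0.151, 0.013], 0.57)]
scene bottle [([0.465, 0.192, 0.084], 0.83)]
scene tin [([0.612, 0.21, 0.094], 0.69), ([0.53, -0.159, 0.106], 0.3)]
scene hammer [([0.782, 0.254, 0.028], 0.62)]
top bin [([0.52, -0.17, 0.108], 0.76)]
top lid [([0.526, -0.195, 0.221], 0.88)]
top lid_grip [([0.525, -0.198, 0.222], 0.63)]
top lid_hinge [([0.524, -0.195, 0.218], 0.66)]
top jar [([0.534, 0.335, 0.086], 0.62)]
top stored_jar [([0.569, -0.093, 0.096], 0.76), ([0.588, 0.197, 0.119], 0.26)]
top pad [([0.45, -0.123, 0.018], 0.79)]
top bottle [([0.455, 0.17, 0.115], 0.83)]
top tin [([0.589, 0.195, 0.121], 0.97), ([0.523, -0.199, 0.221], 0.42)]
top hammer [([0.766, 0.222, 0.021], 0.94), ([0.524, -0.197, 0.222], 0.28)]
```

View pics/scene0.png

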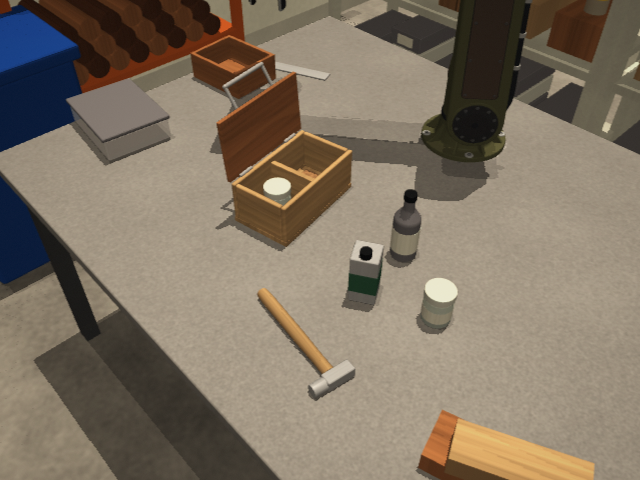

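View pics/top0.png

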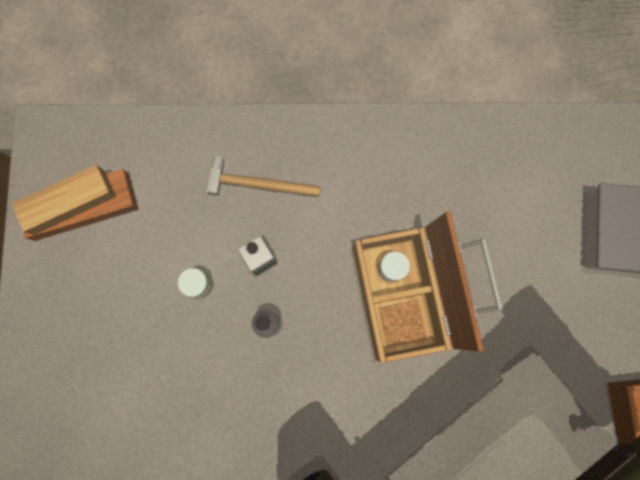

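The scene view shows the lid standing open on the bin, with the stored jar near (277,188). In the top view the bench jar is at (193,282), with the tin at (257,255) and the bottle at (265,320) near it. The bin rim runs (357,240)-(382,361)-(450,348)-(425,230), the stored jar is at (395,266) and the pad at (404,322). Next I'll fit the poses from depth.

```bash
python3 - <<'E'
from h import *
np.set_printoptions(precision=4,suppress=True)
for n in ["top","scene"]:
    z=np.load(n+".npz"); P=cloud(n,z["d"]).reshape(-1,3)
    def sel(x0,x1,y0,y1,z0,z1): 
        m=(P[:,0]>x0)&(P[:,0]<x1)&(P[:,1]>y0)&(P[:,1]<y1)&(P[:,2]>z0)&(P[:,2]<z1); return P[m]
    t=sel(.3,.7,-.1,.1,-.02,.02); print(n,"table z",np.median(t[:,2]))
    q=sel(.3,.72,-.26,0,.104,.115)
    rc=cv2.minAreaRect(q[:,:2].astype(np.float32)*1000); print("rim",len(q),rc,cv2.boxPoints(rc))
    for nm,b in dict(jar=(.45,.65,.27,.42,.076,.09),stored=(.5,.64,-.16,-.03,.085,.1),tin=(.5,.7,.14,.26,.112,.14),bottle=(.38,.52,.1,.26,.1,.18),pad=(.38,.52,-.2,-.06,.01,.022)).items():
        q=sel(*b)
        if len(q)>5: print(nm,len(q),q.mean(0),cv2.minEnclosingCircle(q[:,:2].astype(np.float32)*1000))
    q=sel(.38,.7,-.33,-.1,.13,.4)
    # lid plane
    c=q.mean(0); 
    for _ in range(5):
        u,s,v=np.linalg.svd(q-q.mean(0),full_matrices=False); c=q.mean(0); nrm=v[2]; e=abs((q-c)@nrm); q=q[e<max(.006,2*np.median(e))]
    print("lid",len(q),c,nrm,"z range",q[:,2].min(),q[:,2].max())
    g=sel(.35,.7,-.42,-.1,.24,.5); g=g[np.argsort(g[:,1])]; print("lowest y",len(g),g[:150].mean(0), "z",g[:,2].max(), g[:150].std(0), g[:150].min(0),g[:150].max(0))
E
```

```text
top table z -0.0005969090091662822
rim 2127 ((509.41473388671875, -111.43818664550781), (259.8687438964844, 152.03860473632812), 11.078118324279785) [[ 367.2946  -61.8019]
 [ 396.5084 -211.0075]
 [ 651.5348 -161.0744]
 [ 622.321   -11.8689]]
jar 638 [0.5359 0.3355 0.0807] ((536.0277099609375, 335.5029602050781), 31.28419303894043)
stored 1025 [ 0.5579 -0.1026  0.0932] ((570.9898681640625, -92.8132553100586), 88.54814147949219)
tin 708 [0.5927 0.1958 0.1207] ((593.1048583984375, 195.75108337402344), 37.77776336669922)
bottle 592 [0.4487 0.173  0.1282] ((448.81158447265625, 175.3860626220703), 28.704700469970703)
pad 2335 [ 0.4499 -0.1268  0.0144] ((458.3125305175781, -125.51520538330078), 86.919921875)
lid 3534 [ 0.5226 -0.193   0.2088] [-0.1906  0.9769  0.0968] z range 0.1300199441589459 0.2645042546818006
lowest y 1869 [ 0.4907 -0.2455  0.2987] z 0.305522198747851 [0.0148 0.0029 0.0032] [ 0.4706 -0.253   0.2881] [ 0.5294 -0.2413  0.3041]
scene table z 0.0007478735259457349
rim 1509 ((511.41217041015625, -111.2348861694336), (266.1023864746094, 159.23240661621094), 10.527169227600098) [[ 366.0544  -57.2674]
 [ 395.1465 -213.8197]
 [ 656.7699 -165.2023]
 [ 627.6779   -8.6501]]
jar 693 [0.5405 0.3388 0.0821] ((538.9447021484375, 336.5938415527344), 32.867919921875)
stored 952 [ 0.5647 -0.0961  0.0935] ((565.6594848632812, -91.62200164794922), 86.8036880493164)
tin 678 [0.6005 0.2019 0.1223] ((596.9703369140625, 198.8607940673828), 37.647159576416016)
bottle 709 [0.4599 0.1834 0.1311] ((454.428955078125, 178.22914123535156), 28.875503540039062)
pad 223 [ 0.4146 -0.1648  0.0158] ((436.1725158691406, -122.1881103515625), 82.30875396728516)
lid 4129 [ 0.5365 -0.1886  0.1964] [ 0.19   -0.9776 -0.0901] z range 0.13001570363030976 0.2632906133365272
lowest y 1357 [ 0.5017 -0.2397  0.2966] z 0.3051803107477429 [0.0235 0.0042 0.0071] [ 0.4712 -0.2502  0.2707] [ 0.562  -0.2329  0.3049]
```

Request:
drive_tool(increments=[[[0,0,-45],8,85],[[0,0,-45],0,85],[[-10,15,-40],0,85],[[-20,34,0],0,85],[[-20,34,0],0,85],[[-20,34,0],0,85],[[-20,34,0],0,85],[[-20,34,0],0,85],[[-20,34,0],0,85],[[-20,34,0],0,85],[[-20,34,0],0,85],[[-20,34,0],0,85]])

```text
t: 2.3
tool_pos: [0.3211, -0.2138, 0.3615]
tool_rot: [-0.097, 0.995, -0.0, 0.001]
ft_force: [1.5, -0.4, 0.0]
grip_width: 0.0851
grasp_force: 0.0
```

Request:
drive_tool(increments=[[[-22,35,0],0,85],[[-22,35,0],0,85],[[-22,35,0],0,85],[[-22,35,0],0,85],[[-22,35,0],0,85],[[-22,35,0],0,85],[[-22,35,0],0,85],[[-22,35,0],0,85],[[-22,35,0],0,85],[[-22,35,0],0,85],[[-22,35,0],0,85],[[-20,30,0],0,85]])

```text
t: 3.5
tool_pos: [0.4984, 0.2445, 0.3611]
tool_rot: [-0.097, 0.995, 0.0, -0.0]
ft_force: [0.1, 0.2, 0.2]
grip_width: 0.0848
grasp_force: 0.0
```

```bash
cat >> h.py <<'E'
def rel(X):
    from scipy.spatial.transform import Rotation as Ro
    s=r.state(); return Ro.from_quat(s["tool_rot"]).inv().apply(np.array(X)-np.array(s["tool_pos"]))*1000
E
python3 - <<'E'
from h import *
np.set_printoptions(precision=4,suppress=True)
im,d=cams.read_camera("wrist"); cv2.imwrite("pics/w1.png",im[...,::-1])
P=cloud("wrist",d).reshape(-1,3)
m=(abs(P[:,0]-.536)<.07)&(abs(P[:,1]-.336)<.07)&(P[:,2]>.077)&(P[:,2]<.1)
q=P[m]; print(len(q)); 
if len(q): c=cv2.minEnclosingCircle(q[:,:2].astype(np.float32)*1000); print(c,q[:,2].mean())
print([(np.round(b["centre"],3),b["score"]) for b in cams.boxes_of("wrist","jar")[:2]])
print("rel",rel([.536,.3355,.04]))
E
```

```text
1983
((535.8609008789062, 342.6302185058594), 31.03574562072754) 0.07962914929605006
[(array([0.531, 0.333, 0.078]), 0.68)]
rel [-55.7226  81.0847 317.5132]
```

Request:
drive_tool(increments=[[[-20,30,20],0,85],[[-20,30,35],0,85],[[-16,23,40],0,85],[[0,0,40],0,85],[[0,0,25],0,85],[[0,0,0],0,85]])

```text
t: 4.2
tool_pos: [0.5354, 0.3334, 0.1967]
tool_rot: [-0.097, 0.995, -0.002, -0.003]
ft_force: [0.2, 0.1, 0.1]
grip_width: 0.0844
grasp_force: 0.0
```

```bash
python3 - <<'E'
from h import *
np.set_printoptions(precision=4,suppress=True)
im,d=cams.read_camera("wrist"); cv2.imwrite("pics/w2.png",im[...,::-1])
P=cloud("wrist",d).reshape(-1,3)
m=(abs(P[:,0]-.536)<.07)&(abs(P[:,1]-.336)<.07)&(P[:,2]>.077)&(P[:,2]<.1)
q=P[m]; print(len(q)); 
if len(q): c=cv2.minEnclosingCircle(q[:,:2].astype(np.float32)*1000); print(c,q[:,2].mean(),q[:,:2].min(0),q[:,:2].max(0))
print([(np.round(b["centre"],3),b["score"]) for b in cams.boxes_of("wrist","jar")[:2]])
print(r.state()["tool_pos"],"rel",rel([.536,.3375,.036]))
E
```

```text
5476
((537.6248168945312, 339.6434326171875), 30.962688446044922) 0.08656930659199549 [0.5069 0.3092] [0.5683 0.3702]
[(array([0.532, 0.335, 0.08 ]), 0.94)]
[0.5373 0.3342 0.2029] rel [  0.897    3.517  166.9453]
```

View pics/w2.png

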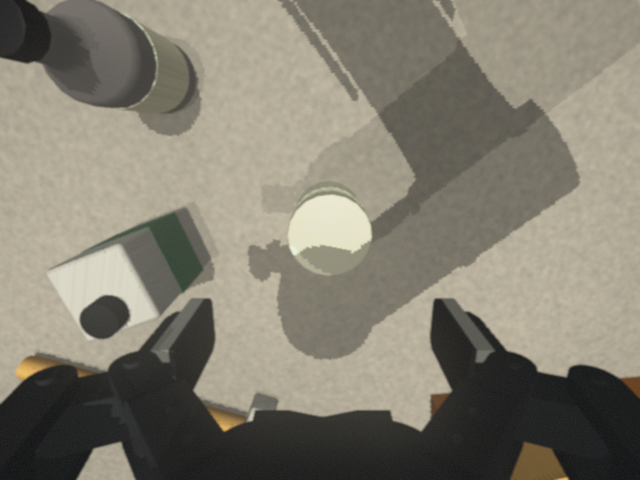

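The jar cap at (330,234) lies almost centred between the fingers at (213..433). The tin and bottle are clear on the left, so I can descend and grip.

Request:
drive_tool(increments=[[[0,4,20],0,85],[[0,0,30],0,85],[[0,0,30],0,85],[[0,0,30],0,85],[[0,0,30],0,85],[[0,0,20],0,85],[[0,0,7],0,85],[[0,0,0],0,85]])

```text
t: 5.1
tool_pos: [0.5368, 0.3389, 0.036]
tool_rot: [-0.097, 0.995, 0.0, 0.001]
ft_force: [0.8, 0.2, 0.6]
grip_width: 0.0849
grasp_force: 0.0
```

Request:
drive_tool(increments=[[[0,0,0],0,70],[[0,0,0],0,65],[[0,0,0],0,55],[[0,0,0],0,50],[[0,0,0],0,50],[[0,0,0],0,50],[[0,0,0],0,50]])

```text
t: 5.8
tool_pos: [0.5372, 0.3392, 0.037]
tool_rot: [-0.097, 0.995, 0.001, 0.002]
ft_force: [-1.0, -1.4, 6.7]
grip_width: 0.0605
grasp_force: 63.9
```

Request:
drive_tool(increments=[[[0,0,-15],0,50],[[0,0,-30],0,50],[[0,0,-40],0,50],[[0,0,-45],0,50],[[0,0,-45],0,50],[[0,0,-45],0,50],[[0,0,-30],0,50],[[6,-15,0],0,50],[[13,-32,0],0,50],[[13,-32,0],0,50],[[13,-32,0],0,50],[[13,-32,0],0,50]])

```text
t: 7.0
tool_pos: [0.506, 0.1857, 0.2846]
tool_rot: [-0.097, 0.995, 0.0, -0.0]
ft_force: [0.2, -0.3, -3.4]
grip_width: 0.0605
grasp_force: 66.1
```

Request:
drive_tool(increments=[[[13,-32,0],0,50],[[13,-32,0],0,50],[[13,-32,0],0,50],[[13,-32,0],0,50],[[13,-32,0],0,50],[[13,-32,0],0,50],[[13,-32,0],0,50],[[13,-32,0],0,50],[[10,-25,0],0,50],[[4,-10,0],0,50],[[0,0,0],0,50],[[0,0,0],0,50]])

```text
t: 8.2
tool_pos: [0.4472, -0.1208, 0.2844]
tool_rot: [-0.097, 0.995, 0.0, -0.0]
ft_force: [0.6, 0.5, -3.5]
grip_width: 0.0603
grasp_force: 66.1
```

```bash
python3 - <<'E'
from h import *
np.set_printoptions(precision=4,suppress=True)
im,d=cams.read_camera("wrist"); cv2.imwrite("pics/w3.png",im[...,::-1])
P=cloud("wrist",d); q=P.reshape(-1,3)
m=(q[:,0]>.3)&(q[:,0]<.72)&(q[:,1]>-.26)&(q[:,1]<.03)&(q[:,2]>.102)&(q[:,2]<.116); q=q[m]
rc=cv2.minAreaRect(q[:,:2].astype(np.float32)*1000); print("rim",len(q),rc,cv2.boxPoints(rc))
print([(np.round(b["centre"],3),b["score"]) for b in cams.boxes_of("wrist","pad")[:2]])
s=r.state();print(s["tool_pos"],s["grip_width"],s["grasp_force"],"rel",rel([.448,-.123,.053]))
E
```

```text
rim 6707 ((453.1171875, -118.76954650878906), (145.76670837402344, 151.09133911132812), 11.119850158691406) [[ 367.0323  -58.6986]
 [ 396.172  -206.9533]
 [ 539.2021 -178.8405]
 [ 510.0623  -30.5858]]
[(array([ 0.441, -0.123,  0.017]), 0.58)]
[ 0.4474 -0.1204  0.2844] 0.06045300255907353 66.09156489372253 rel [ -0.1737  -2.7897 231.3545]
```

View pics/w3.png

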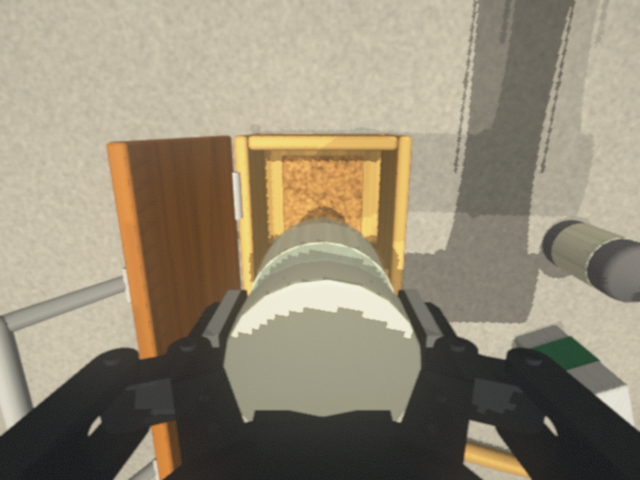

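The jar hangs over the pad compartment: the pad is at (325,190), the rim spans columns 240–410, and the lid is clear on the left. The rim fit agrees with the earlier one, so I'll descend.

Request:
drive_tool(increments=[[[0,-2,20],0,50],[[0,0,35],0,50],[[0,0,35],0,50],[[0,0,35],0,50],[[0,0,30],0,50],[[0,0,25],0,50],[[0,0,20],0,50],[[0,0,12],0,50],[[0,0,6],0,50],[[0,0,0],0,50],[[0,0,0],0,50]])

```text
t: 9.4
tool_pos: [0.4483, -0.1231, 0.0676]
tool_rot: [-0.097, 0.995, -0.0, 0.001]
ft_force: [-0.0, -0.1, -3.2]
grip_width: 0.0606
grasp_force: 66.2
```

Request:
drive_tool(increments=[[[0,0,3],0,50],[[0,0,3],0,50],[[0,0,2],0,50],[[0,0,2],0,50],[[0,0,2],0,50],[[0,0,0],0,50]])

```text
t: 10.0
tool_pos: [0.4486, -0.1232, 0.0572]
tool_rot: [-0.097, 0.995, -0.0, 0.001]
ft_force: [-6.6, 7.0, 9.2]
grip_width: 0.0605
grasp_force: 69.1
```

```bash
python3 - <<'E'
from h import *
np.set_printoptions(precision=4,suppress=True)
s=r.state();print(s["tool_pos"],s["tool_rot"],s["ft_force"],s["moment"])
im,d=cams.read_camera("scene"); 
a=cv2.resize(im[110:270,210:390],None,fx=4,fy=4,interpolation=cv2.INTER_CUBIC)[:600]; cv2.imwrite("pics/s4.png",a[...,::-1])
print([(np.round(b["centre"],3),b["score"]) for b in cams.boxes_of("scene","jar")[:3]])
E
```

```text
[ 0.4486 -0.1232  0.0572] [-0.0971  0.9953 -0.0004  0.0014] [-6.6009  7.0443  9.2371] [ 1.2354  1.6755 -0.2523]
[(array([ 0.465, -0.109,  0.103]), 0.72)]
```

View pics/s4.png

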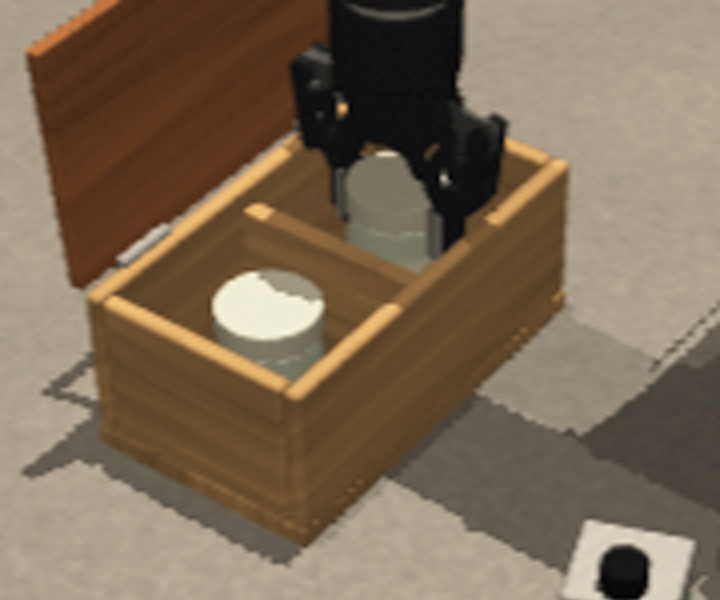

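The jar is upright between the fingers in its compartment, at (385,200) in the crop, and the knuckles are clear of the walls. It has just made contact, so I'll ease down a little further.

Request:
drive_tool(increments=[[[0,0,1],0,50],[[0,0,1],0,50],[[0,0,0],0,50]])

```text
t: 10.4
tool_pos: [0.4489, -0.1232, 0.0569]
tool_rot: [-0.097, 0.995, -0.001, 0.002]
ft_force: [-7.4, 11.6, 18.3]
grip_width: 0.0606
grasp_force: 71.0
```

Request:
drive_tool(increments=[[[0,0,-2],0,50],[[0,0,-1],0,58],[[0,0,0],0,60],[[0,0,0],0,62],[[0,0,0],0,65],[[0,0,0],0,68],[[0,0,0],0,72],[[0,0,0],0,74],[[0,0,0],0,76],[[0,0,0],0,76]])

```text
t: 11.4
tool_pos: [0.4489, -0.1209, 0.0566]
tool_rot: [-0.098, 0.995, 0.002, 0.002]
ft_force: [-3.5, 17.0, 7.8]
grip_width: 0.0762
grasp_force: 7.5
```

Request:
drive_tool(increments=[[[0,0,0],0,70],[[0,0,0],0,70],[[0,0,0],0,70]])

```text
t: 11.7
tool_pos: [0.4495, -0.1231, 0.0579]
tool_rot: [-0.097, 0.995, -0.0, 0.002]
ft_force: [-1.2, 5.5, 9.6]
grip_width: 0.0698
grasp_force: 5.3
```

```bash
python3 - <<'E'
from h import *
np.set_printoptions(precision=4,suppress=True)
im,d=cams.read_camera("wrist"); cv2.imwrite("pics/w5.png",im[...,::-1])
s=r.state();print(s["tool_pos"],s["tool_rot"],s["ft_force"],s["moment"],s["grasp_force"])
E
```

```text
[ 0.4495 -0.1231  0.0578] [-0.0974  0.9952 -0.0005  0.0024] [-1.0848  6.7718  9.1917] [1.1885 0.1843 0.011 ] 5.342857567593455
```

View pics/w5.png

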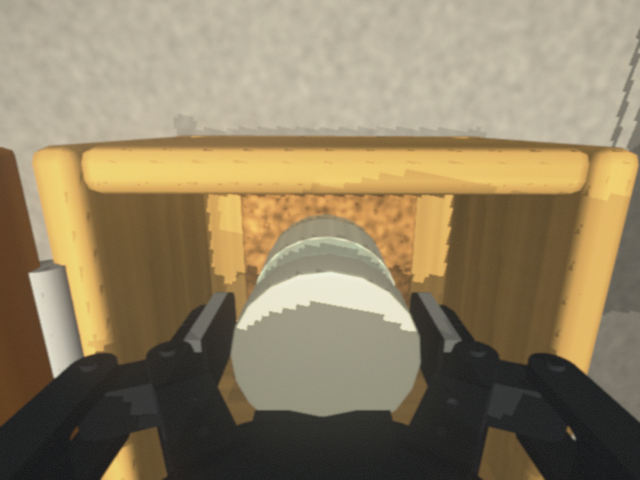

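The jar stands on the pad. The outer knuckle on the left, near (80,370), rests on the hinge-side rim, which explains the force. I'll lift slightly and check.

Request:
drive_tool(increments=[[[0,0,-3],0,70],[[0,0,-4],0,70],[[0,0,-3],0,70],[[0,0,0],0,70],[[0,0,0],0,70],[[0,0,0],0,70]])

```text
t: 12.35
tool_pos: [0.4474, -0.1233, 0.0652]
tool_rot: [-0.097, 0.995, 0.0, -0.0]
ft_force: [-0.4, 0.3, -0.5]
grip_width: 0.0699
grasp_force: 0.0
```

```bash
python3 - <<'E'
from h import *
np.set_printoptions(precision=4,suppress=True)
im,d=cams.read_camera("wrist"); P=cloud("wrist",d)
for v,u in [(330,330),(360,330),(300,330)]: print(P[v,u])
s=r.state();print(s["tool_pos"],s["ft_force"],s["grasp_force"])
E
```

```text
[ 0.4392 -0.1219  0.0986]
[ 0.4499 -0.1198  0.0997]
[ 0.4279 -0.1243  0.0996]
[ 0.4474 -0.1233  0.0652] [0.0522 0.7137 0.0072] 0.0
```

Request:
drive_tool(increments=[[[0,0,-20],0,70],[[0,0,-35],0,70],[[0,0,-45],0,70],[[0,0,-50],0,60],[[0,0,-50],0,50],[[0,0,-50],0,45],[[0,0,-50],0,45],[[0,0,-35],0,45],[[-15,-30,0],0,45],[[-15,-30,0],0,45],[[-15,-30,0],0,45],[[0,0,0],0,45]])

```text
t: 13.6
tool_pos: [0.5109, -0.2048, 0.397]
tool_rot: [-0.096, 0.995, 0.001, -0.003]
ft_force: [1.0, 1.0, -0.9]
grip_width: 0.0452
grasp_force: 0.0
```

```bash
python3 - <<'E'
from h import *
np.set_printoptions(precision=4,suppress=True)
bx=np.array([.192,-.981]); by=np.array([.981,.192]); c0=np.array([.509,-.111])
s=r.state(); print(s["tool_pos"])
for n in ["wrist","top","scene"]:
    im,d=cams.read_camera(n); q=cloud(n,d).reshape(-1,3)
    if n=="wrist": cv2.imwrite("pics/w6.png",im[...,::-1])
    b=np.c_[(q[:,:2]-c0)@bx,(q[:,:2]-c0)@by,q[:,2]]
    m=(abs(b[:,1])<.035)&(b[:,0]>.09)&(b[:,0]<.2)&(b[:,2]>.275)&(b[:,2]<.32); g=b[m]
    print(n,len(g), g.mean(0) if len(g) else "", g.min(0) if len(g) else "", g.max(0) if len(g) else "")
    m=(b[:,0]>.11)&(b[:,0]<.2)&(b[:,2]>.275)&(b[:,2]<.32)&(abs(b[:,1])<.1); 
    if m.sum(): print("  y extent",b[m][:,1].min(),b[m][:,1].max())
    print("  ",[(np.round(x["centre"],3),x["score"]) for x in cams.boxes_of(n,"lid_grip")[:1]])
h=c0+bx*.132; print(h, rel([h[0],h[1],.28]))
E
```

```text
[ 0.5109 -0.2048  0.397 ]
wrist 1344 [ 0.125  -0.0022  0.3027] [ 0.1205 -0.0349  0.2979] [0.1307 0.035  0.3053]
  y extent -0.0645723945327198 0.06385969562113925
   []
top 0   
  y extent -0.06420152417873505 -0.05122150944178039
   [(array([ 0.442, -0.209,  0.223]), 0.98)]
scene 120 [0.1262 0.0006 0.2997] [ 0.1215 -0.0345  0.2936] [0.1341 0.0339 0.3049]
  y extent -0.062336516466373865 0.06861237093564733
   [(array([ 0.542, -0.19 ,  0.199]), 0.81)]
[ 0.5343 -0.2405] [-17.5588 -42.279  121.4272]
```

View pics/w6.png

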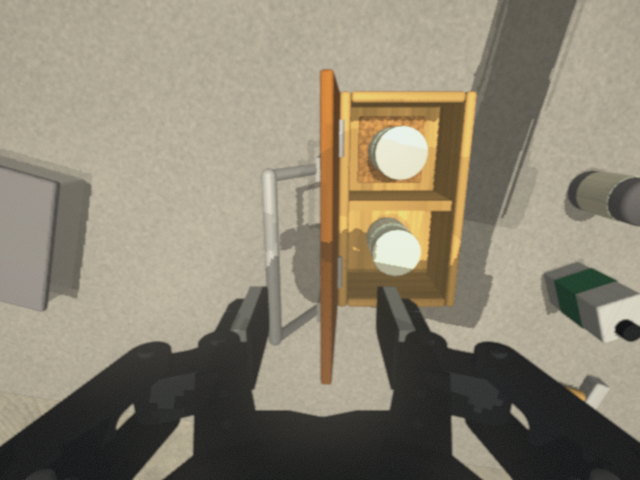

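Both jars stand upright in the bin at (400,152) and (396,250). The bar runs (270,172)-(276,340), which fits 195 mm from the hinge. Next I'll go over it and pinch.

Request:
drive_tool(increments=[[[-9,-18,0],0,45],[[-9,-18,10],0,45],[[0,0,25],0,45],[[0,0,30],0,45],[[0,0,25],0,45],[[0,0,20],0,45],[[0,0,8],0,45],[[0,0,0],0,45]])

```text
t: 14.7
tool_pos: [0.5333, -0.2342, 0.2822]
tool_rot: [-0.097, 0.995, 0.0, -0.0]
ft_force: [0.2, -0.2, 0.5]
grip_width: 0.045
grasp_force: 0.0
```

Request:
drive_tool(increments=[[[0,0,0],0,30],[[0,0,0],0,20],[[0,0,0],0,14],[[0,0,0],0,8],[[0,0,0],0,5],[[0,0,0],0,5],[[0,0,0],0,5]])

```text
t: 15.4
tool_pos: [0.534, -0.235, 0.2835]
tool_rot: [-0.097, 0.995, -0.0, 0.001]
ft_force: [0.7, -1.2, 5.4]
grip_width: 0.0075
grasp_force: 58.9
```

Request:
drive_tool(increments=[[[0,0,0],0,20],[[0,0,0],0,25],[[0,0,3],0,25],[[0,0,2],0,25],[[0,0,0],0,14],[[0,0,0],0,8],[[0,0,0],0,5],[[0,0,0],0,5],[[0,0,0],0,5]])

```text
t: 16.3
tool_pos: [0.5336, -0.2346, 0.277]
tool_rot: [-0.097, 0.995, 0.0, -0.0]
ft_force: [-1.4, -0.9, -2.2]
grip_width: 0.0081
grasp_force: 58.3
```

```bash
python3 - <<'E'
from h import *
s=r.state(); print(s["tool_pos"],s["grip_width"],s["grasp_force"],s["ft_force"])
# bar arc steps from current; tool y = -bin x, tool z = -z
L=.194; a0=np.pi/2+np.arctan2(.0505,.1885); a1=np.arctan2(40,190)
p=lambda a: np.array([L*np.cos(a), -L*np.sin(a)])*1000   # tool y, z
a=[a0]; n=48
w=np.ones(n); w[:4]=[.3,.5,.7,.9]; w[-14:]=np.linspace(.9,.3,14); 
A=np.r_[a0,a0+np.cumsum(w)/w.sum()*(a1-a0)]
d=np.diff([p(x) for x in A],axis=0)
res=np.zeros(2); out=[]
for x in d:
    q=np.round(x+res); res+=x-q; out.append(q.astype(int).tolist())
for i in range(0,n,12): print(out[i:i+12])
print(A[::12]-a1, np.diff(A).min()/.1)
E
```

```text
[ 0.53359365 -0.2346273   0.27699386] 0.008119713440568672 58.34368050098419 [-1.42510976 -0.89861602 -2.2051532 ]
[[2, -1], [4, -1], [5, -1], [7, -1], [8, -1], [7, -1], [8, 0], [8, -1], [8, 0], [7, 1], [8, 1], [8, 1]]
[[7, 1], [8, 2], [7, 2], [8, 2], [7, 2], [7, 3], [7, 3], [7, 4], [7, 3], [7, 4], [6, 4], [7, 5]]
[[6, 4], [6, 5], [5, 5], [6, 6], [5, 5], [5, 6], [5, 6], [5, 6], [4, 7], [4, 6], [4, 6], [3, 6]]
[[3, 6], [2, 5], [2, 5], [2, 5], [2, 5], [1, 4], [1, 4], [1, 3], [1, 4], [1, 3], [1, 2], [0, 2]]
[1.62505780e+00 1.21082738e+00 7.32869203e-01 2.64715297e-01
 5.55111512e-17] -0.39829847984048206
```

Request:
drive_tool(increments=[[[0,2,-1],0,5],[[0,4,-1],0,5],[[0,5,-1],0,5],[[0,7,-1],0,5],[[0,8,-1],0,5],[[0,7,-1],0,5],[[0,8,0],0,5],[[0,8,-1],0,5],[[0,8,0],0,5],[[0,7,1],0,5],[[0,8,1],0,5],[[0,8,1],0,5]])

```text
t: 17.5
tool_pos: [0.5184, -0.1559, 0.283]
tool_rot: [-0.097, 0.995, -0.0, 0.001]
ft_force: [-1.5, -2.8, 4.9]
grip_width: 0.0073
grasp_force: 61.2
```

Request:
drive_tool(increments=[[[0,7,1],0,5],[[0,8,2],0,5],[[0,7,2],0,5],[[0,8,2],0,5],[[0,7,2],0,5],[[0,7,3],0,5],[[0,7,3],0,5],[[0,7,4],0,5],[[0,7,3],0,5],[[0,7,4],0,5],[[0,6,4],0,5],[[0,7,5],0,5]])

```text
t: 18.7
tool_pos: [0.5019, -0.0718, 0.2466]
tool_rot: [-0.097, 0.995, 0.0, 0.0]
ft_force: [-1.2, 3.1, 6.8]
grip_width: 0.0077
grasp_force: 64.7
```

```bash
python3 - <<'E'
from h import *
np.set_printoptions(precision=4,suppress=True)
im,d=cams.read_camera("scene"); 
a=cv2.resize(im[70:270,190:410],None,fx=3,fy=3,interpolation=cv2.INTER_CUBIC); cv2.imwrite("pics/s7.png",a[...,::-1])
s=r.state();print(s["tool_pos"],s["ft_force"],s["grip_width"],s["grasp_force"])
bx=np.array([.192,-.981]);print("bin x",(s["tool_pos"][:2]-np.array([.509,-.111]))@bx)
E
```

```text
[ 0.5017 -0.0708  0.2459] [-1.1707  4.2951  6.8297] 0.00797200415049492 64.5311951637268
bin x -0.04083553392680467
```

View pics/s7.png

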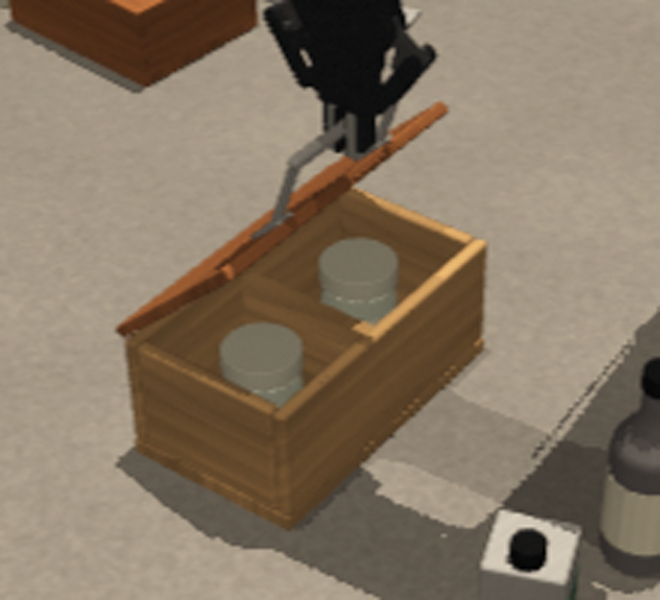

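The bar is still held in the fingers at (355,135) and the lid is at about 45°. Both jars stand. I'll continue along the arc.

Request:
drive_tool(increments=[[[0,6,4],0,5],[[0,6,5],0,5],[[0,5,5],0,5],[[0,6,6],0,5],[[0,5,5],0,5],[[0,5,6],0,5],[[0,5,6],0,5],[[0,5,6],0,5],[[0,4,7],0,5],[[0,4,6],0,5],[[0,4,6],0,5],[[0,3,6],0,5]])

```text
t: 19.95
tool_pos: [0.4907, -0.0142, 0.1776]
tool_rot: [-0.097, 0.995, 0.001, 0.0]
ft_force: [-0.7, 8.3, 3.9]
grip_width: 0.0076
grasp_force: 68.1
```

Request:
drive_tool(increments=[[[0,3,6],0,5],[[0,2,5],0,5],[[0,2,5],0,5],[[0,2,5],0,5],[[0,2,5],0,5],[[0,1,4],0,5],[[0,1,4],0,5],[[0,1,3],0,5],[[0,1,4],0,5],[[0,1,3],0,5],[[0,0,0],0,5],[[0,0,0],0,5]])

```text
t: 21.15
tool_pos: [0.4874, 0.0025, 0.1327]
tool_rot: [-0.098, 0.995, 0.002, -0.0]
ft_force: [0.1, 11.4, 0.6]
grip_width: 0.0076
grasp_force: 69.6
```

Request:
drive_tool(increments=[[[0,1,2],0,5],[[0,0,2],0,5],[[0,0,1],0,5],[[0,0,1],0,5],[[0,0,0],0,5],[[0,0,0],0,5]])

```text
t: 21.75
tool_pos: [0.4872, 0.0038, 0.127]
tool_rot: [-0.098, 0.995, 0.003, -0.0]
ft_force: [-0.2, 13.1, 1.9]
grip_width: 0.0077
grasp_force: 69.8
```

Request:
drive_tool(increments=[[[0,1,1],0,5],[[0,1,1],0,5],[[0,0,1],0,5],[[0,0,0],0,5],[[0,0,0],0,5]])

```text
t: 22.25
tool_pos: [0.4871, 0.0043, 0.1247]
tool_rot: [-0.097, 0.995, 0.001, 0.0]
ft_force: [0.2, 7.1, 3.7]
grip_width: 0.0077
grasp_force: 70.0
```

```bash
python3 - <<'E'
from h import *
np.set_printoptions(precision=4,suppress=True)
bx=np.array([.192,-.981]); by=np.array([.981,.192]); c0=np.array([.509,-.111])
for n in ["top","scene"]:
    im,d=cams.read_camera(n); q=cloud(n,d).reshape(-1,3)
    b=np.c_[(q[:,:2]-c0)@bx,(q[:,:2]-c0)@by,q[:,2]]
    m=(abs(b[:,1])<.11)&(abs(b[:,0])<.06)&(abs(b[:,2]-.12)<.012); g=b[m]
    A=np.c_[g,np.ones(len(g))]; 
    k=np.linalg.lstsq(np.c_[g[:,0],g[:,1],np.ones(len(g))],g[:,2],rcond=None)[0]; print(n,len(g),"slope x",k)
E
```

```text
top 4784 slope x [-0.002  -0.0014  0.1196]
scene 2681 slope x [-0.0019 -0.0003  0.1212]
```

Request:
drive_tool(increments=[[[0,0,0],0,12],[[0,0,0],0,20],[[0,0,0],0,28],[[0,0,0],0,34],[[0,0,0],0,34],[[0,0,-8],0,34],[[0,0,-15],0,34],[[0,0,-25],0,34],[[0,0,-40],0,34],[[0,0,-45],0,34],[[0,0,0],0,34],[[0,0,0],0,34]])

```text
t: 23.55
tool_pos: [0.4876, 0.0029, 0.2609]
tool_rot: [-0.097, 0.995, 0.001, 0.002]
ft_force: [-0.7, -0.6, -1.7]
grip_width: 0.0341
grasp_force: 0.0
```

```bash
python3 - <<'E'
from h import *
np.set_printoptions(precision=4,suppress=True)
bx=np.array([.192,-.981]); by=np.array([.981,.192]); c0=np.array([.509,-.111])
for n in ["top","scene"]:
    im,d=cams.read_camera(n); q=cloud(n,d).reshape(-1,3)
    b=np.c_[(q[:,:2]-c0)@bx,(q[:,:2]-c0)@by,q[:,2]]
    m=(abs(b[:,1])<.11)&(abs(b[:,0])<.06)&(abs(b[:,2]-.12)<.012); g=b[m]
    print(n,len(g),np.linalg.lstsq(np.c_[g[:,0],g[:,1],np.ones(len(g))],g[:,2],rcond=None)[0])
s=r.state(); print(s["t"],s["tool_pos"],s["ft_force"])
cv2.imwrite("pics/s8.png",im[...,::-1])
E
```

```text
top 2845 [ 0.0012 -0.0007  0.1195]
scene 3137 [-0.0043  0.0013  0.1211]
23.65 [0.4868 0.0028 0.2581] [-0.3259 -0.0243  0.0038]
```

View pics/s8.png

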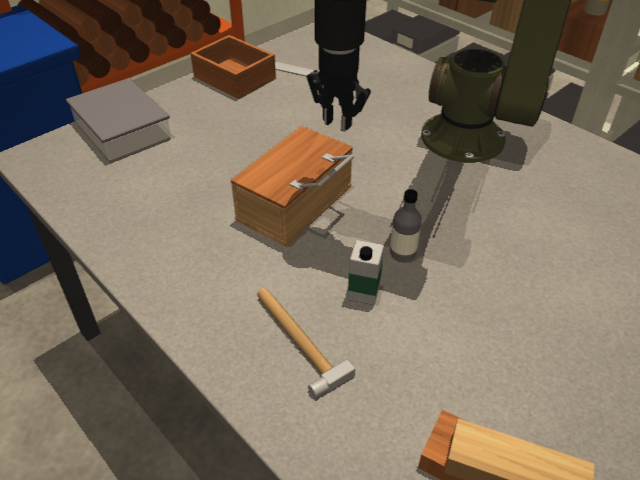

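The lid is shut on the bin at (293,172), and the gripper is clear above it at (340,100). The bottle, tin and hammer are where they were.

```bash
python3 -c "
from bench import finish_job
print(finish_job())"
```

```text
the job is handed in; nothing more can be done
None
```

The jar was set down and released upright on the cork pad beside the stored jar, the lid was lowered to fully shut without dropping and let go, the bottle, tin and hammer look unmoved, and the job was handed in at about 24 s; no verdict came back.

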